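# Fit the desk microphone and hold the all-call key

### The job

Get the paging console ready for an announcement: take the stick microphone out of its sloping rest, stand it upright in the console's round socket, fully home, and let go of it. Then press the spring-return talk lever down by its paddle, past the first two notches to the third (all-call), and finish while still holding it there against its spring; do not press it on to the bottom stop, which is the alarm. Leave the other things on the desk where they are.

Things in the scene. Friction and masses are not known exactly. Their poses are not given: they have to be found in the camera images.
- mic_center (a point): Half-way point of the stick microphone: dark steel stem 14 mm in diameter and 120 mm long, then a steel cylindrical head 28 mm in diameter and 50 mm long; about 0.09 kg. Its z runs foot to head; the head's middle lies 60 mm from here along +z. It starts leaning about 27 to 31 degrees off vertical, its lower 56 mm loose in the rest's tube; draw it out along its own axis
- mic_foot (a point): Centre of the microphone's foot, 85 mm below mic_center along its axis; axes as mic_center
- rest: Fixed black rest for the microphone: base plate 110 x 80 mm, 12 mm thick, and a sloping square tube (25 mm outside, 17 mm inside, 60 mm long, mouth about 82 mm above the desk). Origin under the centre of the plate; x level, the microphone's head leans towards -x
- console: Fixed paging console, 160 mm (x) by 220 mm (y): black box 50 mm high on its -y side with the lever, grey module 80 mm wide and 56 mm high on its +y side with the socket. Origin under its centre, z up; its front, where the lever sticks out, is -x
- socket (a point): Centre of the mouth of the console's round socket, 56 mm above the desk, on the grey module: vertical blind hole 17 mm in diameter and 45 mm deep, chamfered 4 mm at the mouth. With the microphone fully home its foot is 45 mm below this point. Axes as the console
- lever (a joint): Angle of the talk lever, 0 at rest, growing as pressed down; pivot 85 mm above the desk. Notches at 0.24, 0.48 and 0.72 rad (dips in the force), bottom stop (alarm) at 0.98. It rests 0.36 rad above level; at the third notch it is 0.36 rad below level. It springs back from everywhere; pressing takes about 2 to 10 N, about 7 N to hold at the third notch
- paddle_top (a point): Centre of the upper face of the talk lever's grey paddle, 34 mm square, 8 mm thick, 85 mm from the pivot. At rest about 119 mm above the desk and 108 mm in front (-x) of the console's origin; at the third notch about 59 mm above the desk and 111 mm in front; it swings in the console's x-z plane with only the desk beneath it
- phone: Bystander: flat black mobile phone, 145 x 70 x 9 mm; origin under its centre
- stapler: Bystander: stapler, 135 mm long (y), 30 mm wide, 56 mm high; origin under its centre
- marker: Bystander: marker pen lying flat between the console and the rest, 130 mm long (x), 18 mm thick; origin underneath
- pen_pot: Bystander: round dark steel pen pot with pens, 80 mm in diameter, 160 mm high; origin under its centre
- flask: Bystander: steel vacuum flask, 72 mm in diameter, 240 mm high; origin under its centre
- water: Bystander: clear water bottle, 62 mm in diameter, 170 mm high; origin under its centre
- mouse: Bystander: black computer mouse, 105 x 60 x 32 mm; origin under its centre

How it is judged:
By the outcome, as a careful person would: the job done as asked, in the order asked, and still so for the second after the job is handed in, while the arm keeps its last pose, push and grip.
It also fails if it takes over 58 s, if anything falls off the work surface, if the arm or the gripper's body presses on something with over 40 N, if the wrist force passes 120 N, or if a joint passes its speed limit or range.

### The arm

A 6-joint arm with a two-finger parallel gripper is mounted at the origin on the work surface. World frame = base frame: x ahead of the robot, y to its left, z up, the work surface at z = 0. Lengths are in mm, angles in rad, forces in N, time in s.
With the tool pointing down it reaches from about 275 to 750 mm from the base axis. Payload 10.2 kg.
Tool frame: the origin (TCP) lies between the finger pads; the fingertips stand 17 mm ahead of it and the grasp point (between the pads) lies 2 mm behind it (tips_ahead is the distance from the TCP to the fingertips, in mm); z points along the fingers, y is the line along which they close (so a half turn about z gives the same grasp; the last joint's range is limited). The gripper opens to 85 mm and grips with 20 to 120 N. Pads are 22 mm wide; open, the fingers measure 114 mm over their backs; the gripper's body (76 mm by 85 mm) begins 54 mm behind the grasp point. The pads swing forward as they close: fully open they stand 13 mm farther back than shut.
Start: joints at [0.902, 0.313, 1.498, -0, 1.331, -0.223], TCP at [226.382, 473.69, 248.294] pointing down, gripper open.
Joint ranges: [-2.94, 2.94], [-0.97, 2.17], [0.19, 2.56], [-1.23, 4.37], [0.02, 3.11], [-2.88, 2.88]. Speed limits (rad/s): [2.39, 2.39, 3.01, 3.14, 3.14, 3.14].

### API

Orientations are given as a unit quaternion [w, x, y, z].
In Python, from rig import sense, capture, finish_job, boxes_of, tips_ahead gives the robot as it stands.
- The arm moves only by the tool drive_tool, never from a script. Its argument "commands" is text: rows parted by semicolons, each of 7 numbers parted by spaces: the shift along the world's x, y, z in units of 0.1 m (1.0 is 0.1 m), then the turn, a rotation vector about the world's x, y, z in units of pi/4 rad (1.0 is pi/4 rad), then the opening in per cent of the stroke, from 0 (shut) to 100 (fully open). A call has 1 to 20 rows; each row shifts and turns the commanded pose from where the row before left it; what a row does not reach is not made up. A row lasts 1/12 s, in which the tool goes at most 41.7 mm and 7.16 degrees, less where a joint would pass 70% of its speed; a pose out of reach is approached as far as the arm can. A call with a number of a shift or a turn outside -1 to 1 is refused whole. A call with a gripper value outside its range is refused whole. The fingers move at their own pace and stop on an object; "force" is the grip in N (left out, the last holds). Time passes only in rows, so rows that do not move let the fingers close. It gives the time, the measured TCP pose, the force, the opening and the grip force at its end, in the units of the state.
- sense(): the state, without advancing time (a new reading comes with each control period).
- capture(name): name is "scene" or "side" or "wrist"; returns a dict with "pixels" (420x560x3 uint8, blue, green, red), "fov_y" (degrees; the focal length in pixels is half the picture's height over the tangent of half this angle, whatever the lens; pixels are square), "cx", "cy" (the principal point, pixels), "position" and "attitude" of the camera in the world; the wrist camera has in their place "tool_from_camera" (4x4, takes a point from camera to tool coordinates, whose origin is the TCP and whose axes are the flange's). Camera axes: x right, y down, z forward; pixel columns grow to the right and rows downward; lengths in mm; the calibration is good to about 2 mm. A picture is of the moment at which its call begins: read the wrist's pose just before it. There is no depth.
- finish_job(): hands the job in; it is judged then, once.
Trained networks look in a picture, given as the dict that the camera call returned (one of the last four; its "shot" number tells which), for a name from the list of things; names that differ only in an ending like _2 or _b are one class to them, and where a whole thing is asked for, a point or a joint stands for the part that bears it (a point fixed in the world has none). Each returns a list of dicts, best first, with "confidence" (0 to 1); they miss things now and then, are a little off and sometimes report something else, mostly with a low value. They report only what shows in the picture. A call takes as long as a camera call.
- boxes_of(picture, name): "position" ([column, row] in pixels, amid what is visible of it).
The state is a dict: "time_s": time; "joints": joint angles; "dq": joint speeds; "tau": joint torques, N m; "eef_pos": TCP position; "ee_rot": TCP orientation; "force": force on the tool from outside, world axes, zero at the start; "wrist_torque": the same for the moment, N m; "grip_width": opening from 0.0 (shut) to 1.0 (fully open); "grip_force": force on a finger pad.
Only numpy, scipy, OpenCV 4.12 (cv2) and the standard library are available. Lean on these libraries where they do the work, as an engineer would, in place of code of your own. Each camera call takes 0.05 s, during which the arm holds its last target. There are 200 camera calls.

## Working session

There is one attempt and no reset: what is moved stays moved. The work goes in short steps, Python scripts to look and compute and a tool call to move; the robot and the scene stay as the last step left them, time stands still between calls to the robot, and variables do not carry over. Pictures are saved under pics/ and viewed, at most 10 in all, crops included, and the job is handed in when it is done.

Besides the shell and the picture viewer there is one more tool, called after "Call:" as a command line: name --argument value ..., lists and objects as JSON in quotes. drive_tool: Moves the arm, as the interface text tells. Shifts and turns lie within -1 to 1; 1 stands for 0.1 m of shift or pi/4 rad of turn. Its arguments: {"type":"object","properties":{"commands":{"type":"string"},"force":{"type":"number"}},"required":["commands"]}

```bash
mkdir -p pics; ls; cat > h.py <<'E'
import numpy as np,cv2
from scipy.spatial.transform import Rotation as R
from rig import *
def q2R(q): return R.from_quat([q[1],q[2],q[3],q[0]]).as_matrix()
def cam(p,s=None):
    if 'tool_from_camera' in p:
        T=np.array(p['tool_from_camera']); M=q2R(s['ee_rot'])
        return M@T[:3,:3], M@T[:3,3]+np.array(s['eef_pos'])
    a=np.array(p['attitude']); 
    return (q2R(a) if a.size==4 else a.reshape(3,3)), np.array(p['position'])
def f(p): return 210/np.tan(np.radians(p['fov_y'])/2)
def ray(p,uv,s=None):
    C,o=cam(p,s); d=C@np.array([(uv[0]-p['cx'])/f(p),(uv[1]-p['cy'])/f(p),1]); return o,d/np.linalg.norm(d)
def proj(p,X,s=None):
    C,o=cam(p,s); c=C.T@(np.array(X)-o); return np.array([p['cx']+f(p)*c[0]/c[2],p['cy']+f(p)*c[1]/c[2]])
def onz(p,uv,z,s=None):
    o,d=ray(p,uv,s); return o+d*(z-o[2])/d[2]
def tri(rays):
    A=0;b=0
    for o,d in rays:
        P=np.eye(3)-np.outer(d,d); A=A+P; b=b+P@o
    return np.linalg.solve(A,b)
E
python3 - <<'E'
from h import *
s=sense(); print(s)
for n in ['scene','side','wrist']:
    p=capture(n); cv2.imwrite(f'pics/{n}0.png',p['pixels'])
    print(n,{k:v for k,v in p.items() if k!='pixels'})
    for t in ['mic_center','rest','console','lever','phone','stapler','marker','pen_pot','flask','water','mouse']:
        print(t,[(np.round(b['position']),round(b['confidence'],2)) for b in boxes_of(p,t)[:2]])
E
```

```text
pics
{'time_s': 0.0, 'joints': array([ 9.01597927e-01,  3.13460554e-01,  1.49844354e+00,  4.56219409e-05,
        1.33101311e+00, -2.23395744e-01]), 'dq': array([-0.00056807,  0.00057878,  0.00024694, -0.00113625, -0.00019418,
        0.00134657]), 'tau': array([ 3.60696977e-04, -4.12265933e+01, -2.59744227e+01, -1.62246470e-04,
        4.15599294e-03, -1.31421214e-05]), 'eef_pos': array([226.21839869, 473.49795   , 247.72723458]), 'ee_rot': array([-3.05842164e-04,  2.21065349e-01,  9.75258772e-01, -5.87845326e-04]), 'force': array([ 0.47916214,  0.08193289, -1.20177312]), 'wrist_torque': array([ 0.05963877, -0.02617178,  0.01806995]), 'grip_force': 0.0, 'grip_width': 1.0020279303246395}
scene {'fov_y': 50.60943827215955, 'cx': 280.01501943112527, 'cy': 211.7373660292559, 'position': array([1387.1370707 ,  912.57671604,  845.4637509 ]), 'attitude': array([-0.17754362,  0.29539457,  0.81853056, -0.45959551]), 'shot': 1}
mic_center [(array([341., 231.]), 0.75), (array([254., 213.]), 0.52)]
rest [(array([328., 274.]), 0.61)]
console [(array([255., 215.]), 0.76)]
lever [(array([258., 178
[... 892 characters left out ...]
.92)]
water [(array([282., 398.]), 0.74)]
mouse [(array([368., 159.]), 0.77)]
wrist {'fov_y': 63.87285347778719, 'cx': 273.9655307123082, 'cy': 210.35272514348318, 'tool_from_camera': array([[ 2.48255268e-04, -9.44884316e-01, -3.27404287e-01,
         8.57911078e+01],
       [ 9.99999969e-01,  2.29110847e-04,  9.70421432e-05,
         5.44250824e-01],
       [-1.66817256e-05, -3.27404301e-01,  9.44884344e-01,
        -1.25445339e+02],
       [ 0.00000000e+00,  0.00000000e+00,  0.00000000e+00,
         1.00000000e+00]]), 'shot': 3}
mic_center []
rest []
console []
lever []
phone [(array([  3., 370.]), 0.68)]
stapler []
marker []
pen_pot []
flask []
water [(array([349., 346.]), 0.87)]
mouse []
```

```bash
python3 - <<'E'
import cv2
for n,(x,y) in {'scene':(160,110),'side':(140,80)}.items():
    im=cv2.imread(f'pics/{n}0.png')[y:y+240,x:x+320]
    cv2.imwrite(f'pics/{n}0c.png',cv2.resize(im,None,fx=2.5,fy=2.5,interpolation=cv2.INTER_CUBIC))
E
```

```text
(no output)
```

View pics/scene0c.png

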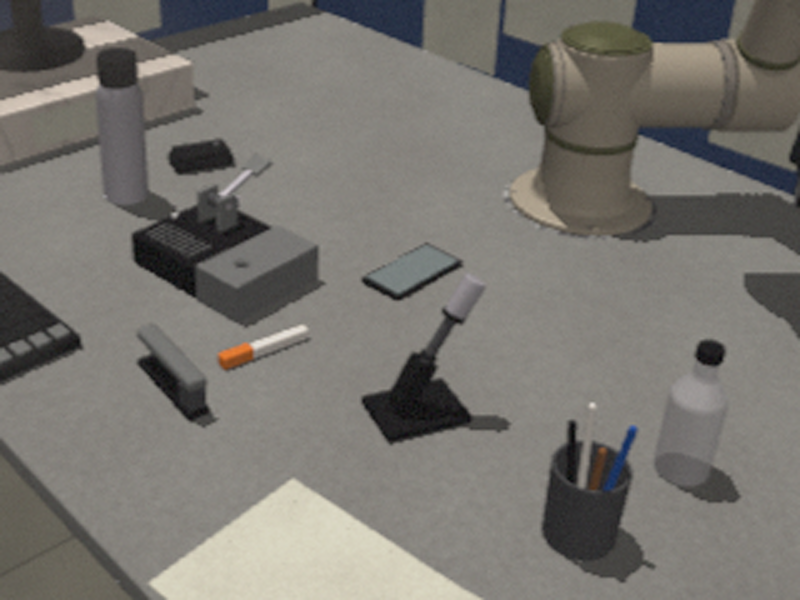

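View pics/side0c.png

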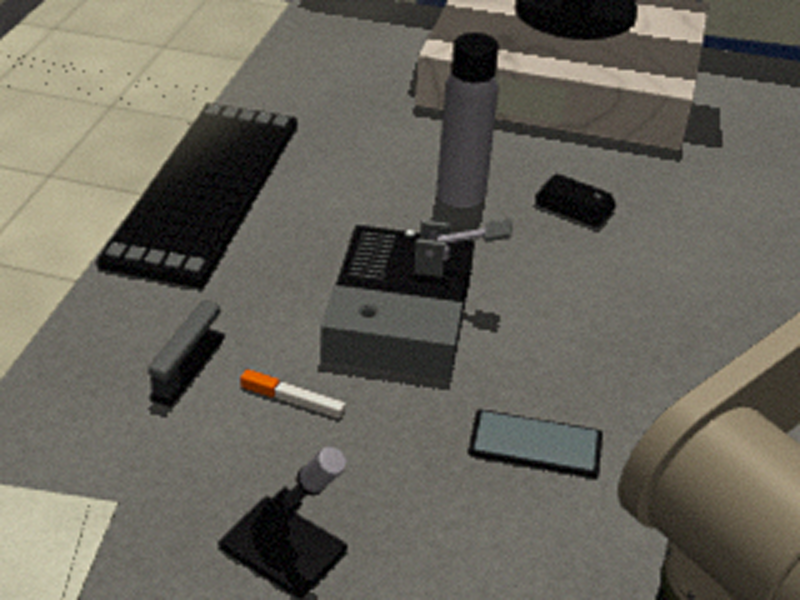

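The scene crop shows the mic leaning in its rest, with the head near crop (464,298) and the socket at (241,264). In the side crop the head is near (322,470), the socket at (368,310) and the paddle at (498,230).

```bash
python3 - <<'E'
from h import *
ps=capture('scene'); pd=capture('side')
S=lambda u,v:np.array([160+u/2.5,110+v/2.5]); D=lambda u,v:np.array([140+u/2.5,80+v/2.5])
def t(n,a,b):
    r=[ray(ps,S(*a)),ray(pd,D(*b))]; X=tri(r); print(n,X.round(1),(proj(ps,X)-S(*a)).round(1),(proj(pd,X)-D(*b)).round(1)); return X
h=t('head',(464,298),(322,470)); m=t('mouth',(424,356),(279,500))
t('socket',(241,264),(368,310)); t('paddle',(259,164),(498,230))
print('sock z56',onz(ps,S(241,264),56).round(1),onz(pd,D(368,310),56).round(1))
d=h-m;print(d/np.linalg.norm(d),np.degrees(np.arccos(d[2]/np.linalg.norm(d))),np.degrees(np.arctan2(d[1],d[0])))
print('plate side z12',[onz(pd,D(*c),12).round(0)[:2] for c in [(220,543),(346,546),(303,592)]])
print('plate scene z12',[onz(ps,S(*c),12).round(0)[:2] for c in [(362,405),(470,411),(390,436)]])
print('module top side z56',[onz(pd,D(*c),56).round(0)[:2] for c in [(333,287),(470,300),(456,337),(322,327)]])
print('module top scene z56',[onz(ps,S(*c),56).round(0)[:2] for c in [(197,262),(268,228),(317,240),(249,280)]])
for n,z in dict(phone=5,stapler=28,marker=9,flask=120,mouse=16,pen_pot=80,water=85).items():
    for p in (ps,pd):
        b=boxes_of(p,n)
        if b: print(n,onz(p,b[0]['position'],z).round(0)[:2])
E
```

```text
head [547.4 231.7 154.5] [-0.2 -0.3] [-0.1  0.5]
mouth [594.2 222.   87. ] [0.1 0.1] [ 0.  -0.2]
socket [ 600.6 -116.8   53.7] [-0.2 -0.4] [-0.1  0.5]
paddle [ 472.5 -238.   118.5] [-0.1 -0.2] [-0.   0.2]
sock z56 [ 603.9 -111.5   56. ] [ 600.4 -116.5   56. ]
[-0.56553201  0.11763607  0.81629364] 35.28452439328982 168.24949083807368
plate side z12 [array([655., 235.]), array([531., 199.]), array([555., 267.])]
plate scene z12 [array([644., 176.]), array([552., 265.]), array([658., 237.])]
module top side z56 [array([ 654., -145.]), array([ 487., -173.]), array([ 488., -101.]), array([644., -70.])]
module top scene z56 [array([ 648., -153.]), array([ 513., -166.]), array([480., -96.]), array([620., -73.])]
phone [365.   2.]
phone [369.  -4.]
stapler [803.  14.]
marker [656.  15.]
marker [667. -15.]
flask [ 545. -482.]
flask [ 557. -472.]
mouse [ 394. -480.]
mouse [ 402. -493.]
pen_pot [625. 483.]
pen_pot [599. 477.]
water [459. 498.]
water [439. 482.]
```

```bash
cat >> h.py <<'E'
def axis(tilt,az): t,z=np.radians([tilt,az]); return np.array([np.sin(t)*np.cos(z),np.sin(t)*np.sin(z),np.cos(t)])
def toolR(a,yaw):
    """tool z = -a, tool x as near as can be to heading yaw (deg)"""
    z=-a; h=np.array([np.cos(np.radians(yaw)),np.sin(np.radians(yaw)),0]); x=h-z*(h@z); x/=np.linalg.norm(x)
    return np.stack([x,np.cross(z,x),z],1)
def plan(P,M,mm=25,deg=5):
    s=sense(); d=np.array(P)-s['eef_pos']; w=R.from_matrix(M@q2R(s['ee_rot']).T).as_rotvec(degrees=True)
    n=int(max(1,np.ceil(np.linalg.norm(d)/mm),np.ceil(np.linalg.norm(w)/deg)))
    print('rows',n,'each',(d/100/n).round(4),(w/45/n).round(4),'total mm',d.round(1),'deg',w.round(2))
E
python3 - <<'E'
from h import *
a=axis(29,165); plan(np.array([547,232,154])+115*a,toolR(a,165))
E
```

```text
rows 15 each [ 0.1779 -0.1515  0.0042] [-0.0149 -0.0404  0.0153] total mm [ 266.8 -227.3    6.3] deg [-10.06 -27.24  10.32]
```

Call:
drive_tool --commands "0.178 -0.152 0.004 -0.015 -0.04 0.015 100;0.178 -0.152 0.004 -0.015 -0.04 0.015 100;0.178 -0.152 0.004 -0.015 -0.04 0.015 100;0.178 -0.152 0.004 -0.015 -0.04 0.015 100;0.178 -0.152 0.004 -0.015 -0.04 0.015 100;0.178 -0.152 0.004 -0.015 -0.04 0.015 100;0.178 -0.152 0.004 -0.015 -0.04 0.015 100;0.178 -0.152 0.004 -0.015 -0.04 0.015 100;0.178 -0.152 0.004 -0.015 -0.04 0.015 100;0.178 -0.152 0.004 -0.015 -0.04 0.015 100;0.178 -0.152 0.004 -0.015 -0.04 0.015 100;0.178 -0.152 0.004 -0.015 -0.04 0.015 100;0.178 -0.152 0.004 -0.015 -0.04 0.015 100;0.178 -0.152 0.004 -0.015 -0.04 0.015 100;0.178 -0.152 0.004 -0.015 -0.04 0.015 100;0 0 0 0 0 0 100;0 0 0 0 0 0 100;0 0 0 0 0 0 100"

```text
time_s: 4.1
eef_pos: [493.0, 246.0, 254.3]
ee_rot: [0.246, 0.128, 0.96, -0.034]
force: [-0.8, 0.0, 0.0]
grip_width: 1.003
grip_force: 0.0
```

```bash
python3 - <<'E'
from h import *
s=sense();p=capture('wrist');import pickle;pickle.dump((s,p),open('w1.pkl','wb'))
a=axis(29,165);H=np.array([547,232,154])
plan(H+115*a,toolR(a,165))
for k in (25,0,-25,-60,-89):print(k,proj(p,H+k*a,s).round(0))
print([ (b['position'],b['confidence']) for b in boxes_of(p,'mic_center')])
cv2.imwrite('pics/w1.png',cv2.resize(p['pixels'],(800,600)))
E
```

```text
rows 1 each [0.0022 0.0016 0.0021] [ 0.0003 -0.0054  0.0044] total mm [0.2 0.2 0.2] deg [ 0.01 -0.24  0.2 ]
25 [274. 226.]
0 [274. 214.]
-25 [274. 204.]
-60 [274. 192.]
-89 [274. 185.]
[([273.7, 215.0], 0.76), ([32.2, 214.3], 0.7), ([10.2, 53.2], 0.38)]
```

View pics/w1.png

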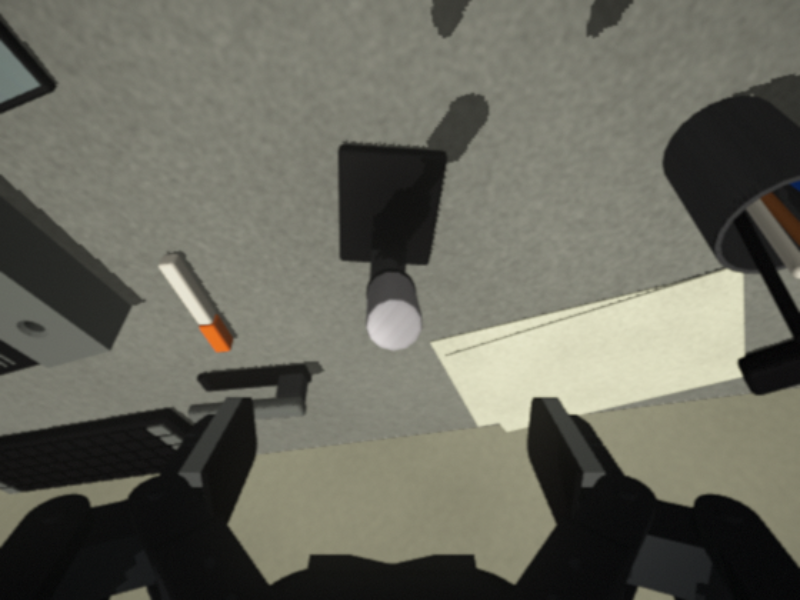

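The wrist picture shows the head's end face at (394,325) of 800x600, within 2 px of my prediction. The rest plate's corners are (340,143), (446,152), (428,264) and (340,262), and the socket is at (31,327).

```bash
python3 - <<'E'
from h import *; import pickle
s,p=pickle.load(open('w1.pkl','rb')); k=.7
c=[onz(p,np.array(q)*k,12,s) for q in [(340,148),(446,155),(428,264),(340,262)]]
for q in c: print(q.round(0))
e=lambda i,j:(np.linalg.norm(c[i]-c[j]).round(0),np.degrees(np.arctan2(*(c[i]-c[j])[1::-1])).round(1))
print('long',e(0,3),e(1,2),'short',e(1,0),e(2,3)); print('centre',np.mean(c,0))
print('socket',onz(p,np.array([31,327])*k,56,s))
a=axis(29,165);H=np.array([547,232,154.]);C,o=cam(p,s)
print('depth pred',(C.T@(H+25*a-o))[2],'meas',28*f(p)/(53*k))
print('top dir offset', ray(p,np.array([394,325])*k,s)[1]@(C[:,0]))
# axis line pixels : joint at tube mouth & head base
for q in [(394,325),(391,283),(388,262)]: print(np.array(q)*k)
for t in(25,-25,-60): print(t,[proj(p,H+25*a-(25-t)*axis(29,z),s).round(1) for z in (161,165,169)])
E
```

```text
[528. 199.  12.]
[553. 271.  12.]
[656. 236.  12.]
[633. 161.  12.]
long (np.float64(112.0), np.float64(160.3)) (np.float64(109.0), np.float64(161.1)) short (np.float64(76.0), np.float64(70.6)) (np.float64(78.0), np.float64(73.1))
centre [592.77827835 216.72986616  12.        ]
socket [ 597.93284973 -111.69421855   56.        ]
depth pred 231.90110052390423 meas 254.2652724459803
top dir offset 0.005438001256703102
[275.8 227.5]
[273.7 198.1]
[271.6 183.4]
25 [array([273.9, 226.2]), array([273.9, 226.2]), array([273.9, 226.2])]
-25 [array([272., 204.]), array([274.1, 204. ]), array([276.1, 203.9])]
-60 [array([271.1, 192.4]), array([274.2, 192.5]), array([277.3, 192.4])]
```

```bash
python3 - <<'E'
from h import *
a=axis(29,161); plan(np.array([547.9,232.2,154.4])+50*a,toolR(a,161),mm=15)
E
```

```text
rows 5 each [ 0.0641 -0.0126 -0.1126] [ 0.    -0.001 -0.017] total mm [ 32.   -6.3 -56.3] deg [ 0.01 -0.23 -3.82]
```

Call:
drive_tool --commands "0.064 -0.013 -0.113 0 -0.001 -0.017 100;0.064 -0.013 -0.113 0 -0.001 -0.017 100;0.064 -0.013 -0.113 0 -0.001 -0.017 100;0.064 -0.013 -0.113 0 -0.001 -0.017 100;0.064 -0.013 -0.113 0 -0.001 -0.017 100;0 0 0 0 0 0 100;0 0 0 0 0 0 100;0 0 0 0 0 0 100"

```text
time_s: 4.87
eef_pos: [525.5, 239.2, 197.9]
ee_rot: [0.247, 0.16, 0.955, -0.042]
force: [-0.3, 0.1, 0.2]
grip_width: 0.999
grip_force: 0.0
```

```bash
python3 - <<'E'
from h import *
s=sense();p=capture('wrist');import pickle;pickle.dump((s,p),open('w2.pkl','wb'))
a=axis(29,161);H=np.array([547.9,232.2,154.4])
plan(H+50*a,toolR(a,161)); C,o=cam(p,s)
print('depth top',(C.T@(H+25*a-o))[2])
for k in (25,0,-25,-60,-89):print(k,proj(p,H+k*a,s).round(0))
x,y=194,130
cv2.imwrite('pics/w2.png',cv2.resize(p['pixels'][y:y+150,x:x+160],None,fx=4,fy=4,interpolation=cv2.INTER_CUBIC))
E
```

```text
rows 1 each [-0.0047  0.0077 -0.0011] [0.0003 0.0009 0.0007] total mm [-0.5  0.8 -0.1] deg [0.01 0.04 0.03]
depth top 169.83780968578293
25 [274. 272.]
0 [274. 251.]
-25 [274. 233.]
-60 [274. 215.]
-89 [274. 203.]
```

View pics/w2.png

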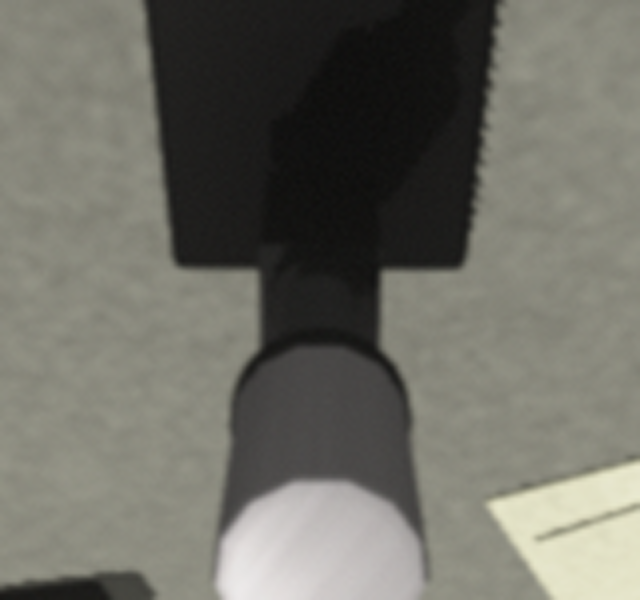

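The second wrist crop shows the head's end face centred at about (274,276) px and the axis parallel to the tool, so I only need a small shift of about 3 mm. Now closing in.

```bash
python3 - <<'E'
from h import *
a=axis(29,161); plan(np.array([551.3,231,154.1]),toolR(a,161),mm=9)
E
```

```text
rows 6 each [ 0.0431 -0.0139 -0.0736] [0.     0.0002 0.0001] total mm [ 25.8  -8.3 -44.1] deg [0.01 0.04 0.03]
```

Call:
drive_tool --commands "0.043 -0.014 -0.074 0 0 0 100;0.043 -0.014 -0.074 0 0 0 100;0.043 -0.014 -0.074 0 0 0 100;0.043 -0.014 -0.074 0 0 0 100;0.043 -0.014 -0.074 0 0 0 100;0.043 -0.014 -0.074 0 0 0 100;0 0 0 0 0 0 100;0 0 0 0 0 0 100;0 0 0 0 0 0 0;0 0 0 0 0 0 0;0 0 0 0 0 0 0;0 0 0 0 0 0 0;0 0 0 0 0 0 0;0 0 0 0 0 0 0;0 0 0 0 0 0 0;0 0 0 0 0 0 0" --force 50

```text
time_s: 6.25
eef_pos: [551.2, 230.8, 153.7]
ee_rot: [0.247, 0.16, 0.955, -0.042]
force: [-2.8, -0.5, 4.0]
grip_width: 0.315
grip_force: 48.9
```

```bash
python3 - <<'E'
from h import *
s=sense();print(s['grip_width']*85,s['grip_force'],s['force'],s['wrist_torque'],s['eef_pos'])
print('axis',-q2R(s['ee_rot'])[:,2])
E
```

```text
26.770824635018133 48.87258589267731 [-2.8417402  -0.50627025  3.97786784] [-0.27463746  0.39725154 -0.22156266] [551.18868807 230.83044168 153.73921955]
axis [-0.45866247  0.15864746  0.87433387]
```

Call:
drive_tool --commands "-0.023 0.008 0.044 0 0 0 0;-0.046 0.016 0.087 0 0 0 0;-0.046 0.016 0.087 0 0 0 0;-0.046 0.016 0.087 0 0 0 0;-0.046 0.016 0.087 0 0 0 0;-0.046 0.016 0.087 0 0 0 0;-0.046 0.016 0.087 0 0 0 0;-0.046 0.016 0.087 0 0 0 0;0 0 0 0 0 0 0"

```text
time_s: 7.0
eef_pos: [516.4, 243.5, 220.9]
ee_rot: [0.248, 0.16, 0.955, -0.041]
force: [0.5, -0.5, -0.8]
grip_width: 0.313
grip_force: 49.5
```

```bash
python3 - <<'E'
from h import *
s=sense();print(s['grip_width']*85,s['grip_force'],s['force'],s['joints'])
a=axis(0,0); plan([600,-113,290],toolR(a,165),mm=22)
plan([600,-113,290],toolR(a,90),mm=22)
E
```

```text
26.639276584434754 49.47011411190033 [ 0.53288566 -0.47221814 -0.81572788] [ 0.36709539  0.30035843  1.67270031 -0.44316333  0.81530183 -0.62249825]
rows 17 each [ 0.0492 -0.2097  0.0407] [0.011  0.0364 0.0052] total mm [  83.6 -356.5   69.1] deg [ 8.44 27.88  3.94]
rows 17 each [ 0.0492 -0.2097  0.0407] [ 0.033   0.0237 -0.0907] total mm [  83.6 -356.5   69.1] deg [ 25.22  18.09 -69.36]
```

Call:
drive_tool --commands "0.049 -0.21 0.02 0.011 0.036 0.005 0;0.049 -0.21 0.02 0.011 0.036 0.005 0;0.049 -0.21 0.02 0.011 0.036 0.005 0;0.049 -0.21 0.02 0.011 0.036 0.005 0;0.049 -0.21 0.02 0.011 0.036 0.005 0;0.049 -0.21 0.02 0.011 0.036 0.005 0;0.049 -0.21 0.02 0.011 0.036 0.005 0;0.049 -0.21 0 0.011 0.036 0.005 0;0.049 -0.21 0 0.011 0.036 0.005 0;0.049 -0.21 0 0.011 0.036 0.005 0;0.049 -0.21 0 0.011 0.036 0.005 0;0.049 -0.21 0 0.011 0.036 0.005 0;0.049 -0.21 0 0.011 0.036 0.005 0;0.049 -0.21 0 0.011 0.036 0.005 0;0.049 -0.21 0 0.011 0.036 0.005 0;0.049 -0.21 0 0.011 0.036 0.005 0;0.049 -0.21 0 0.011 0.036 0.005 0;0 0 0 0 0 0 0;0 0 0 0 0 0 0;0 0 0 0 0 0 0"

```text
time_s: 8.67
eef_pos: [599.8, -113.7, 232.3]
ee_rot: [0.002, 0.131, 0.991, -0.001]
force: [-0.1, 0.3, -1.1]
grip_width: 0.315
grip_force: 49.6
```

```bash
python3 - <<'E'
from h import *
s=sense();plan([600,-113,230],toolR(axis(0,0),165)); print(s['force'])
P={}
for n in ('wrist','scene','side'):
    P[n]=capture(n)
import pickle;pickle.dump((s,P),open('w3.pkl','wb'))
T=s['eef_pos']
for n in P: print(n,'tcp',proj(P[n],T,s).round(0),'foot',proj(P[n],T-[0,0,145],s).round(0),'sock',proj(P[n],[600,-113,56],s).round(0))
def crop(n,x,y,w,h,k): return cv2.resize(P[n]['pixels'][y:y+h,x:x+w],None,fx=k,fy=k,interpolation=cv2.INTER_CUBIC)
a=proj(P['scene'],[600,-113,110]).astype(int);b=proj(P['side'],[600,-113,110]).astype(int);print(a-[40,60],b-[40,60])
cv2.imwrite('pics/ss3.png',np.hstack([crop('scene',a[0]-40,a[1]-60,80,120,5),crop('side',b[0]-40,b[1]-60,80,120,5)]))
cv2.imwrite('pics/w3.png',cv2.resize(P['wrist']['pixels'],(800,600)))
E
```

```text
rows 1 each [ 0.002   0.0075 -0.0233] [0.0023 0.0038 0.0025] total mm [ 0.2  0.7 -2.3] deg [0.1  0.17 0.11]
[-0.07435107  0.33820517 -1.06458466]
wrist tcp [272. 302.] foot [273. 201.] sock [274. 191.]
scene tcp [257. 168.] foot [257. 207.] sock [257. 215.]
side tcp [289. 156.] foot [287. 197.] sock [287. 205.]
[216 141] [247 130]
```

View pics/ss3.png

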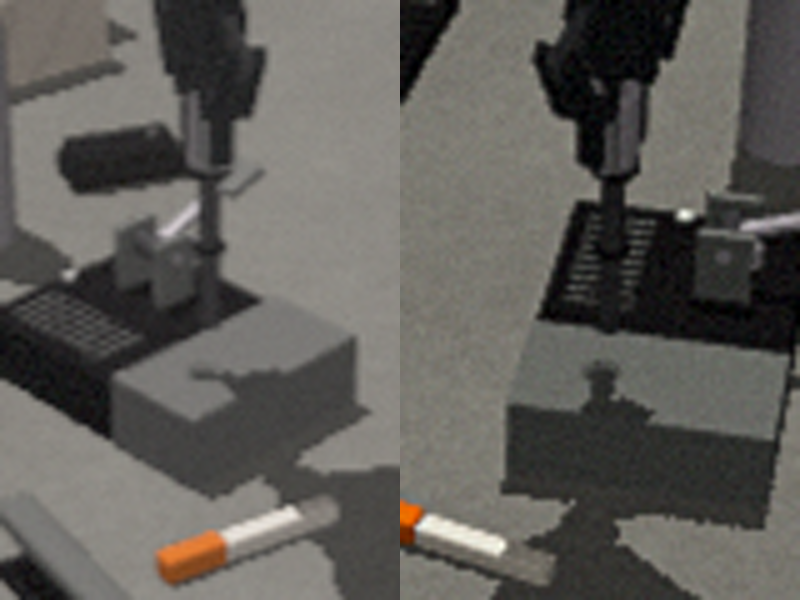

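View pics/w3.png

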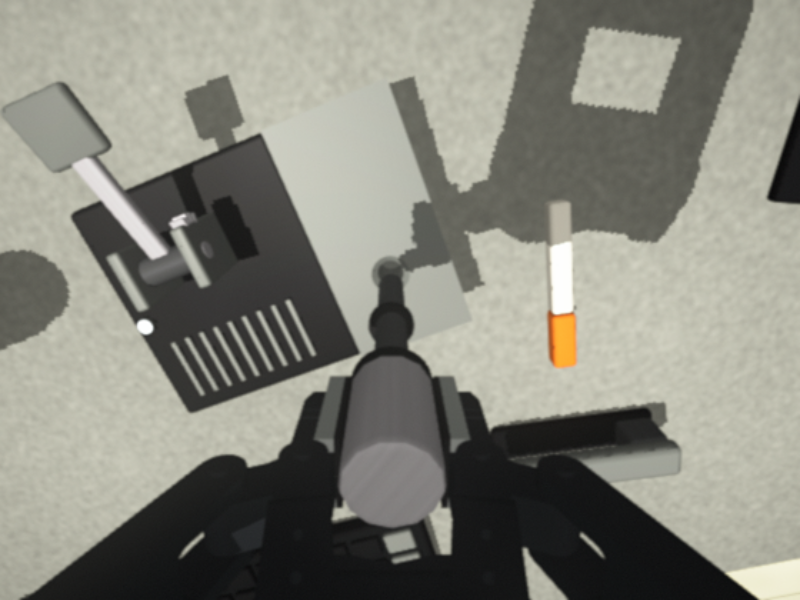

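The pictures show the mic upright above the console. Its foot is at scene px (257.8,204.6) and side px (288.8,195.6); the socket is at (256.5,215.6) and (287.2,204.0). In the wrist view the stem ends just short of the socket, which is at (388,270) of 800.

```bash
python3 - <<'E'
from h import *; import pickle
s,P=pickle.load(open('w3.pkl','rb'))
sc,sd,w=P['scene'],P['side'],P['wrist']
F=tri([ray(sc,(257.8,204.3)),ray(sd,(288.8,195.4))]); S=tri([ray(sc,(256.5,215.6)),ray(sd,(287.2,204.0))])
print('foot',F,'socket',S,'tcp',s['eef_pos'])
S3=tri([ray(sc,(256.5,215.6)),ray(sd,(287.2,204.0)),ray(w,(271.6,189),s)]);print('S3',S3)
print('sock wrist z56',onz(w,(271.6,189),56,s))
for n,p in (('scene',sc),('side',sd)):
    u=(256.5,215.6) if n=='scene' else (287.2,204.0); v=(257.8,204.3) if n=='scene' else (288.8,195.4)
    print(n,'sock',onz(p,u,56),'foot',onz(p,v,232.3-146))
g=cv2.resize(w['pixels'][150:290,210:340],None,fx=5,fy=4,interpolation=cv2.INTER_CUBIC)
# head top centre, stem row edges in wrist
gray=cv2.cvtColor(w['pixels'],cv2.COLOR_BGR2GRAY)
for r in (184,188,192,196,200,204,208,212): print(r,gray[r,258:290].tolist())
T=s['eef_pos']
for k in (25,-25,-60,-110,-145): print(k,proj(w,T+[0,0,k],s).round(1))
E
```

```text
foot [ 595.51380871 -113.00439687   95.13426992] socket [ 600.54202967 -116.4558538    53.94987305] tcp [ 599.79727215 -113.74844122  232.33083264]
S3 [ 599.87924957 -115.81915489   53.97507853]
sock wrist z56 [ 597.96858193 -114.87315245   56.        ]
scene sock [ 603.63005142 -111.27038063   56.        ] foot [ 585.09539611 -127.60233462   86.3       ]
side sock [ 600.39691377 -116.45520141   56.        ] foot [ 597.7571227  -121.23631232   86.3       ]
184 [190, 190, 189, 184, 166, 140, 124, 119, 115, 106, 99, 92, 91, 91, 90, 90, 91, 88, 92, 95, 104, 109, 97, 79, 76, 79, 85, 89, 90, 90, 90, 90]
188 [190, 185, 163, 129, 114, 113, 100, 78, 66, 64, 67, 68, 70, 72, 75, 76, 74, 71, 70, 68, 68, 69, 76, 96, 118, 110, 88, 82, 85, 90, 93, 116]
192 [188, 176, 147, 122, 117, 114, 99, 76, 66, 65, 63, 63, 59, 55, 53, 54, 55, 56, 59, 62, 66, 71, 74, 89, 123, 146, 152, 156, 164, 176, 183, 182]
196 [188, 186, 172, 144, 124, 120, 119, 104, 79, 57, 52, 51, 49, 49, 49, 50, 51, 51, 51, 51, 48, 49, 64, 107, 141, 151, 153, 160, 172, 181, 182, 180]
200 [187, 186, 187, 186, 178, 158, 120, 79, 56, 51, 51, 51, 50, 50, 50, 50, 49, 48, 49, 50, 48, 50, 49, 70, 123, 162, 176, 181, 181, 180, 180, 180]
204 [187, 186, 187, 186, 186, 181, 153, 100, 60, 50, 50, 51, 49, 50, 49, 49, 49, 50, 49, 49, 48, 50, 46, 64, 118, 164, 180, 179, 180, 180, 180, 181]
208 [185, 184, 185, 185, 187, 179, 142, 84, 53, 50, 47, 48, 48, 49, 49, 49, 50, 49, 51, 50, 48, 48, 46, 53, 95, 150, 177, 182, 181, 180, 181, 180]
212 [184, 183, 184, 184, 185, 174, 131, 69, 44, 42, 37, 38, 33, 35, 32, 36, 33, 37, 36, 35, 38, 40, 42, 46, 76, 140, 176, 182, 179, 180, 181, 179]
25 [271.9 342.2]
-25 [272.5 272.9]
-60 [272.8 243.6]
-110 [273.1 215.1]
-145 [273.2 200.8]
```

Call:
drive_tool --commands "0 0 -0.05 0 0 0 0;0 0 -0.05 0 0 0 0;0 0 -0.05 0 0 0 0;0 0 -0.05 0 0 0 0;0 0 0 0 0 0 0;0 0 0 0 0 0 0;0 0 0 0 0 0 0"

```text
time_s: 9.4
eef_pos: [600.1, -114.3, 212.8]
ee_rot: [0.002, 0.132, 0.991, -0.001]
force: [-0.5, -0.5, -1.4]
grip_width: 0.319
grip_force: 49.6
```

```bash
python3 - <<'E'
from h import *; import pickle
s=sense(); P={n:capture(n) for n in ('wrist','scene','side')}; pickle.dump((s,P),open('w4.pkl','wb'))
T=s['eef_pos'];print(T,s['force'])
def crop(n,x,y,w,h,k): return cv2.resize(P[n]['pixels'][y:y+h,x:x+w],None,fx=k,fy=k,interpolation=cv2.INTER_CUBIC)
top=np.hstack([crop('scene',233,165,50,60,6),crop('side',263,150,50,60,6)])   # 600x360
bot=np.hstack([crop('wrist',240,170,66,60,4),crop('wrist',220,280,110,100,2.4)[:240]])
bot=np.pad(bot,((0,0),(0,600-bot.shape[1]),(0,0)))
cv2.imwrite('pics/c4.png',np.vstack([top,bot]))
for n in P: print(n,[proj(P[n],T+[0,0,k],s).round(1).tolist() for k in (-25,-138,-145)])
E
```

```text
[ 600.06462571 -114.25553322  212.84499236] [-0.495113   -0.48379068 -1.44459475]
wrist [[272.5, 272.9], [273.2, 203.2], [273.2, 200.6]]
scene [[256.5, 180.3], [256.7, 210.2], [256.8, 211.9]]
side [[288.5, 168.8], [287.3, 199.6], [287.2, 201.4]]
```

View pics/c4.png

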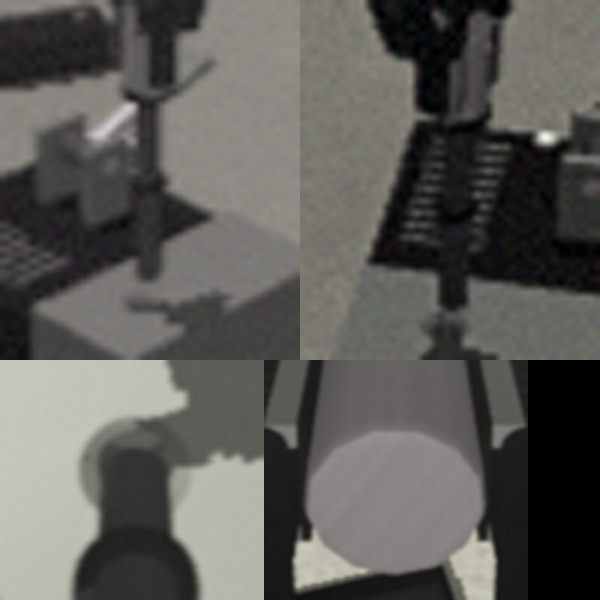

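Columns agree at 274 px in the wrist view, with the foot's far rim at row 192 and the chamfer ring's centre near row 197.5. The foot's lower edge is at scene (257.7,211.7) and side (288.5,201.7).

```bash
python3 - <<'E'
from h import *; import pickle
from scipy.optimize import least_squares
s,P=pickle.load(open('w4.pkl','rb')); T=s['eef_pos']
print('sock wrist',onz(P['wrist'],(274,197.5),56,s))
S=tri([ray(P['scene'],(256.5,215.6)),ray(P['side'],(287.2,204.0)),ray(P['wrist'],(274,197.5),s)]);print('sock tri3',S)
th=np.linspace(0,2*np.pi,60); c=np.stack([np.cos(th),np.sin(th),0*th],1)*7
def bot(n,X):  # lowest (scene/side) or highest (wrist) rim row, mean col
    q=np.array([proj(P[n],X+d,s) for d in c]); return np.array([q[:,0].mean(), q[:,1].max() if n!='wrist' else q[:,1].min()])
ob={'scene':(257.7,211.7),'side':(288.5,201.7),'wrist':(274,192.2)}
for names in (('scene','side'),('scene','side','wrist')):
    r=least_squares(lambda X:np.concatenate([bot(n,X)-ob[n] for n in names]),T-[0,0,145]); print(names,r.x,r.fun.round(1))
# wrist only, given z
for z in (66,70,75):
    r=least_squares(lambda x:bot('wrist',np.array([x[0],x[1],z]))-ob['wrist'],T[:2]);print(z,r.x)
E
```

```text
sock wrist [ 601.09070159 -113.88111781   56.        ]
sock tri3 [ 601.04032759 -114.63215991   55.18259854]
('scene', 'side') [ 596.29463013 -114.51778295   72.45723214] [-0.1 -0.3 -0.   0.3]
('scene', 'side', 'wrist') [ 597.92952367 -113.07700994   74.03776213] [-0.3 -0.3 -0.7  0.  -0.  -0.2]
66 [ 600.36743065 -113.70873393]
70 [ 599.24139315 -113.40148182]
75 [ 597.8338463 -113.0174166]
```

Call:
drive_tool --commands "0.025 -0.01 0 0 0 0 0;0 0 0 0 0 0 0;0 0 -0.04 0 0 0 0;0 0 -0.04 0 0 0 0;0 0 -0.04 0 0 0 0;0 0 -0.04 0 0 0 0;0 0 -0.03 0 0 0 0;0 0 -0.03 0 0 0 0;0 0 0 0 0 0 0"

```text
time_s: 10.3
eef_pos: [602.2, -115.1, 189.9]
ee_rot: [0.001, 0.132, 0.991, -0.001]
force: [-0.2, -0.0, -1.8]
grip_width: 0.318
grip_force: 49.6
```

Call:
drive_tool --commands "0 0 -0.03 0 0 0 0;0 0 -0.03 0 0 0 0;0 0 -0.03 0 0 0 0;0 0 0 0 0 0 0"

```text
time_s: 10.63
eef_pos: [602.2, -115.1, 181.0]
ee_rot: [0.001, 0.132, 0.991, -0.001]
force: [-0.1, 0.2, -1.1]
grip_width: 0.312
grip_force: 49.6
```

Call:
drive_tool --commands "0 0 -0.04 0 0 0 0;0 0 -0.04 0 0 0 0;0 0 -0.04 0 0 0 0;0 0 -0.04 0 0 0 0;0 0 0 0 0 0 0"

```text
time_s: 11.05
eef_pos: [602.1, -115.1, 164.6]
ee_rot: [0.001, 0.132, 0.991, -0.001]
force: [1.3, 0.3, -0.5]
grip_width: 0.315
grip_force: 49.6
```

Call:
drive_tool --commands "0 0 -0.03 0 0 0 0;0 0 -0.03 0 0 0 0;0 0 -0.02 0 0 0 0;0 0 0 0 0 0 0"

```text
time_s: 11.38
eef_pos: [602.3, -115.1, 157.1]
ee_rot: [0.001, 0.132, 0.991, -0.001]
force: [-0.2, -0.3, -0.8]
grip_width: 0.319
grip_force: 49.6
```

Call:
drive_tool --commands "0 0 -0.02 0 0 0 0;0 0 -0.02 0 0 0 0;0 0 0 0 0 0 0"

```text
time_s: 11.63
eef_pos: [602.4, -115.2, 153.4]
ee_rot: [0.002, 0.132, 0.991, -0.001]
force: [-0.8, -0.4, -1.3]
grip_width: 0.319
grip_force: 49.6
```

Call:
drive_tool --commands "0 0 -0.02 0 0 0 0;0 0 -0.01 0 0 0 0;0 0 0 0 0 0 0"

```text
time_s: 11.88
eef_pos: [603.3, -115.4, 153.1]
ee_rot: [0.004, 0.131, 0.991, -0.001]
force: [-1.3, 0.8, 13.2]
grip_width: 0.317
grip_force: 51.1
```

Call:
drive_tool --commands "0 0 0.02 0 0 0 0;0 0 0 0 0 0 30;0 0 0 0 0 0 60;0 0 0 0 0 0 100;0 0 0 0 0 0 100;0 0 0 0 0 0 100;0 0 0 0 0 0 100;0 0 0 0 0 0 100;0 0 0.1 0 0 0 100;0 0 0.2 0 0 0 100;0 0 0.2 0 0 0 100;0 0 0.2 0 0 0 100;0 0 0.1 0 0 0 100;0 0 0 0 0 0 100;0 0 0 0 0 0 100;0 0 0 0 0 0 100"

```text
time_s: 13.22
eef_pos: [602.1, -115.1, 231.4]
ee_rot: [0.001, 0.132, 0.991, -0.001]
force: [-0.5, 0.9, -0.9]
grip_width: 1.002
grip_force: 0.0
```

```bash
python3 - <<'E'
from h import *; import pickle
s=sense(); P={n:capture(n) for n in ('wrist','scene','side')}; pickle.dump((s,P),open('w5.pkl','wb'))
print(s['eef_pos'],s['force'],s['grip_width'])
def crop(n,x,y,w,h,k): return cv2.resize(P[n]['pixels'][y:y+h,x:x+w],None,fx=k,fy=k,interpolation=cv2.INTER_CUBIC)
top=np.hstack([crop('scene',220,140,70,60,5),crop('side',255,130,90,60,5)])
bot=cv2.resize(P['wrist']['pixels'],(400,300)); bot=np.pad(bot,((0,0),(0,400),(0,0)))
cv2.imwrite('pics/c5.png',np.vstack([top,bot]))
X=np.array([601,-114.7,0])
for n in P: print(n,'top',proj(P[n],X+[0,0,181],s).round(1),'headbottom',proj(P[n],X+[0,0,131],s).round(1),'pad', [(np.round(b['position'],1),round(b['confidence'],2)) for b in boxes_of(P[n],'paddle_top')[:2]])
E
```

```text
[ 602.08826657 -115.088043    231.41471205] [-0.50469029  0.85360821 -0.86237815] 1.0023566368396455
wrist top [272.9 248.9] headbottom [273.1 218.4] pad [(array([55.8, 99.7]), 0.79)]
scene top [256.2 182.2] headbottom [256.3 195.7] pad [(array([261.5, 177.1]), 0.45)]
side top [288.1 170.6] headbottom [287.6 184.6] pad [(array([333.5, 172.9]), 0.49)]
```

View pics/c5.png

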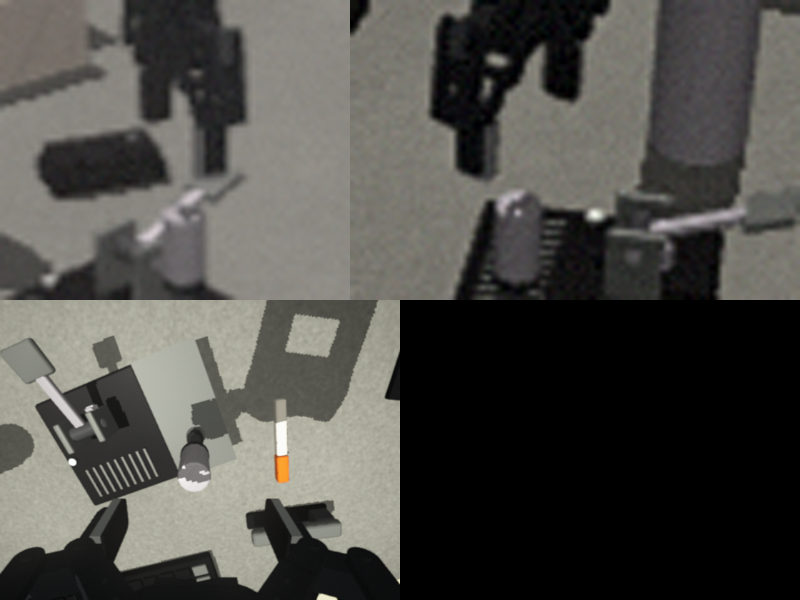

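The mic stands in the socket and has been released. Its head top is at side px (288.4,170.6), and the prediction for fully home is (288.1,170.6). The paddle is at wrist px (38,87) and side px (339,172). Lever next.

```bash
python3 - <<'E'
from h import *; import pickle
s,P=pickle.load(open('w5.pkl','rb')); w=P['wrist']
px=lambda u,v:np.array([u*1.4,v*1.4])
c=[onz(w,px(u,v-300),z,s) for u,v,z in [(37,406,50),(131,366,50),(98,504,50),(175,478,50),(131,366,56),(197,340,56),(237,457,56)]]
for q in c: print(q.round(0))
ang=lambda a,b:np.degrees(np.arctan2(*(c[b]-c[a])[1::-1])).round(1)
print('front',ang(0,1),'back',ang(2,3),'left',ang(0,2),'mid',ang(1,3),'right',ang(5,6))
r=[ray(P['scene'],(263.6,175.6)),ray(P['side'],(339.1,171.9)),ray(w,(38,87),s)]
X=tri(r);print('paddle',X,[(proj(P[n],X,s)-q).round(1) for n,q in (('scene',(263.6,175.6)),('side',(339.1,171.9)),('wrist',(38,87)))])
print('paddle wrist z119',onz(w,(38,87),119,s), 'pivot wrist z85',onz(w,px(83,131),85,s))
E
```

```text
[ 513. -299.   50.]
[ 499. -167.   50.]
[ 666. -280.   50.]
[ 655. -159.   50.]
[ 499. -166.   56.]
[492. -83.  56.]
[644. -69.  56.]
front 96.1 back 95.1 left 7.1 mid 3.0 right 5.5
paddle [ 473.21823895 -240.39014564  118.04507611] [array([-0.7, -0.2]), array([-0., -0.]), array([ 2. , -3.4])]
paddle wrist z119 [ 474.98813976 -242.11123365  119.        ] pivot wrist z85 [ 553.71076464 -237.17761882   85.        ]
```

```bash
python3 - <<'E'
from h import *
a=axis(20.6,185.5); M=toolR(a,185.5); plan(np.array([473.5,-240.5,154])+17*a,M,mm=18,deg=4)
E
```

```text
rows 11 each [-0.1226 -0.1145 -0.0566] [-0.0033 -0.0413  0.0412] total mm [-134.9 -125.9  -62.3] deg [ -1.66 -20.47  20.41]
```

Call:
drive_tool --commands "-0.123 -0.114 0 -0.003 -0.041 0.041 0;-0.123 -0.114 0 -0.003 -0.041 0.041 0;-0.123 -0.114 0 -0.003 -0.041 0.041 0;-0.123 -0.114 0 -0.003 -0.041 0.041 0;-0.123 -0.114 0 -0.003 -0.041 0.041 0;-0.123 -0.114 -0.103 -0.003 -0.041 0.041 0;-0.123 -0.114 -0.104 -0.003 -0.041 0.041 0;-0.123 -0.114 -0.104 -0.003 -0.041 0.041 0;-0.123 -0.114 -0.104 -0.003 -0.041 0.041 0;-0.123 -0.114 -0.104 -0.003 -0.041 0.041 0;-0.123 -0.114 -0.104 -0.003 -0.041 0.041 0;0 0 0 0 0 0 0;0 0 0 0 0 0 0;0 0 0 0 0 0 0"

```text
time_s: 14.68
eef_pos: [467.6, -240.6, 170.9]
ee_rot: [0.177, -0.046, 0.983, 0.01]
force: [-0.5, 0.1, 0.5]
grip_width: 0.0
grip_force: 0.0
```

```bash
python3 - <<'E'
from h import *; import pickle
s=sense(); P={n:capture(n) for n in ('wrist','scene','side')}; pickle.dump((s,P),open('w6.pkl','wb'))
print(s['eef_pos'],s['grip_width'],tips_ahead() if callable(tips_ahead) else tips_ahead)
a=axis(20.6,185.5); M=toolR(a,185.5); plan(np.array([473.5,-240.5,154])+17*a,M)
plan(np.array([470.5,-241,59])+17*a,M)
def crop(n,x,y,w,h,k): return cv2.resize(P[n]['pixels'][y:y+h,x:x+w],None,fx=k,fy=k,interpolation=cv2.INTER_CUBIC)
top=np.hstack([crop('scene',230,130,70,60,5),crop('side',270,120,90,60,5)])
bot=cv2.resize(P['wrist']['pixels'],(400,300)); bot=np.pad(bot,((0,0),(0,400),(0,0)))
cv2.imwrite('pics/c6.png',np.vstack([top,bot]))
E
```

```text
[ 467.64723142 -240.57771596  170.91115775] 0.00039717570605874233 17.0
rows 1 each [-0.0032 -0.0088 -0.0099] [-0.0026 -0.0029  0.0007] total mm [-0.3 -0.9 -1. ] deg [-0.12 -0.13  0.03]
rows 4 each [-0.0083 -0.0035 -0.24  ] [-0.0006 -0.0007  0.0002] total mm [ -3.3  -1.4 -96. ] deg [-0.12 -0.13  0.03]
```

View pics/c6.png

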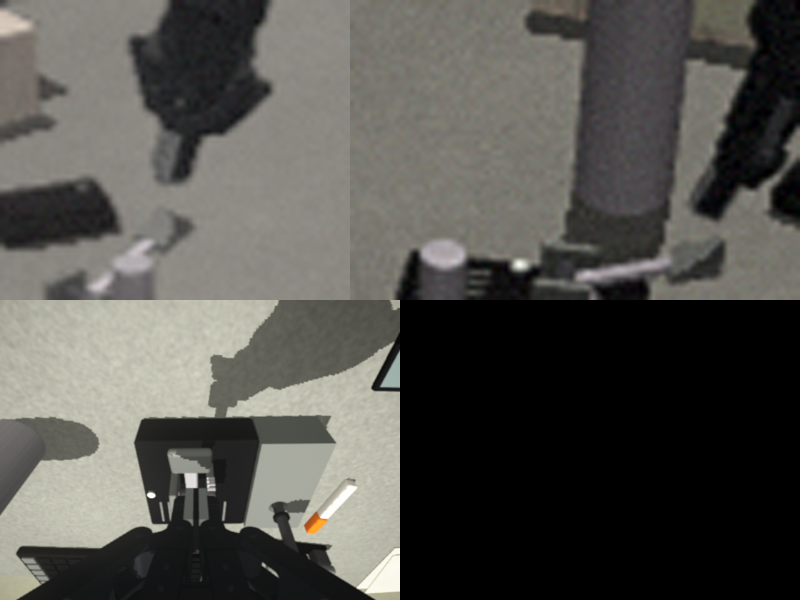

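The wrist view shows the paddle centred near (190,460) of the half-size picture, about 5 mm to the -y side of the fingers. Going down with a small y shift.

Call:
drive_tool --commands "0 -0.018 -0.1 0 0 0 0;0 -0.017 -0.1 0 0 0 0;0 0 -0.1 0 0 0 0;0 0 0 0 0 0 0" --force 60

```text
time_s: 15.17
eef_pos: [467.1, -244.0, 138.5]
ee_rot: [0.177, -0.046, 0.983, 0.01]
force: [5.1, 0.0, 2.5]
grip_width: 0.001
grip_force: 2.4
```

Call:
drive_tool --commands "0 0 -0.05 0 0 0 0;0 0 -0.05 0 0 0 0;0 0 -0.05 0 0 0 0;0 0 0 0 0 0 0"

```text
time_s: 15.5
eef_pos: [467.0, -244.0, 124.7]
ee_rot: [0.177, -0.046, 0.983, 0.01]
force: [0.6, -0.3, 2.4]
grip_width: 0.001
grip_force: 0.8
```

Call:
drive_tool --commands "0 0 -0.05 0 0 0 0;0 0 -0.05 0 0 0 0;0 0 -0.05 0 0 0 0;0 0 0 0 0 0 0"

```text
time_s: 15.83
eef_pos: [467.0, -244.3, 109.8]
ee_rot: [0.177, -0.046, 0.983, 0.01]
force: [-2.8, -0.2, 7.5]
grip_width: -0.0
grip_force: 3.3
```

Call:
drive_tool --commands "0 0 -0.04 0 0 0 0;0 0 -0.04 0 0 0 0;0 0 0 0 0 0 0"

```text
time_s: 16.08
eef_pos: [467.0, -244.1, 101.7]
ee_rot: [0.177, -0.046, 0.983, 0.01]
force: [-0.7, -2.3, 1.8]
grip_width: -0.0
grip_force: 1.3
```

Call:
drive_tool --commands "0 0 -0.04 0 0 0 0;0 0 -0.04 0 0 0 0;0 0 -0.04 0 0 0 0;0 0 0 0 0 0 0"

```text
time_s: 16.42
eef_pos: [467.8, -244.2, 90.4]
ee_rot: [0.178, -0.046, 0.983, 0.01]
force: [-0.1, 1.3, 8.3]
grip_width: -0.002
grip_force: 4.0
```

Call:
drive_tool --commands "0 0 -0.04 0 0 0 0;0 0 -0.02 0 0 0 0;0 0 0 0 0 0 0"

```text
time_s: 16.67
eef_pos: [467.7, -244.2, 84.4]
ee_rot: [0.178, -0.046, 0.983, 0.01]
force: [2.8, -1.6, 5.8]
grip_width: 0.001
grip_force: 2.2
```

Call:
drive_tool --commands "0 0 -0.02 0 0 0 0;0 0 -0.02 0 0 0 0;0 0 0 0 0 0 0"

```text
time_s: 16.92
eef_pos: [467.3, -244.1, 80.1]
ee_rot: [0.177, -0.046, 0.983, 0.01]
force: [1.7, -1.3, 4.1]
grip_width: -0.003
grip_force: 1.6
```

Call:
drive_tool --commands "0 0 -0.02 0 0 0 0;0 0 0 0 0 0 0;0 0 0 0 0 0 0"

```text
time_s: 17.17
eef_pos: [467.2, -244.1, 78.3]
ee_rot: [0.177, -0.046, 0.983, 0.01]
force: [0.6, -0.7, 3.8]
grip_width: -0.0
grip_force: 1.8
```

```bash
python3 - <<'E'
from h import *; import pickle
s=sense(); print(s['eef_pos'],s['force'])
P={n:capture(n) for n in ('wrist','scene','side')}; pickle.dump((s,P),open('w7.pkl','wb'))
def crop(n,x,y,w,h,k): return cv2.resize(P[n]['pixels'][y:y+h,x:x+w],None,fx=k,fy=k,interpolation=cv2.INTER_CUBIC)
top=np.hstack([crop('scene',230,150,70,60,5),crop('side',280,130,90,60,5)])
bot=cv2.resize(P['wrist']['pixels'],(400,300)); b2=crop('side',180,100,200,150,2)
cv2.imwrite('pics/c7.png',np.vstack([top,np.hstack([bot,b2])]))
for t in (.48,.72,.98):
    b=.36-t; X=np.array([551,-235,85])+np.array([-.995,-.096,0])*(85*np.cos(b)-4.4*np.sin(b))+np.array([0,0,85*np.sin(b)+4.4*np.cos(b)])
    print(t,X.round(1),proj(P['scene'],X).round(1),proj(P['side'],X).round(1))
E
```

```text
[ 467.15281457 -244.13312709   78.34378741] [ 0.58810719 -0.7479464   3.7552222 ]
0.48 [ 466.5 -243.2   79.2] [263.9 184. ] [340.1 181.9]
0.72 [ 470.3 -242.8   59.2] [263.2 189. ] [338.2 186.8]
0.98 [ 479.6 -241.9   39.2] [261.4 194.5] [334.6 191.4]
```

View pics/c7.png

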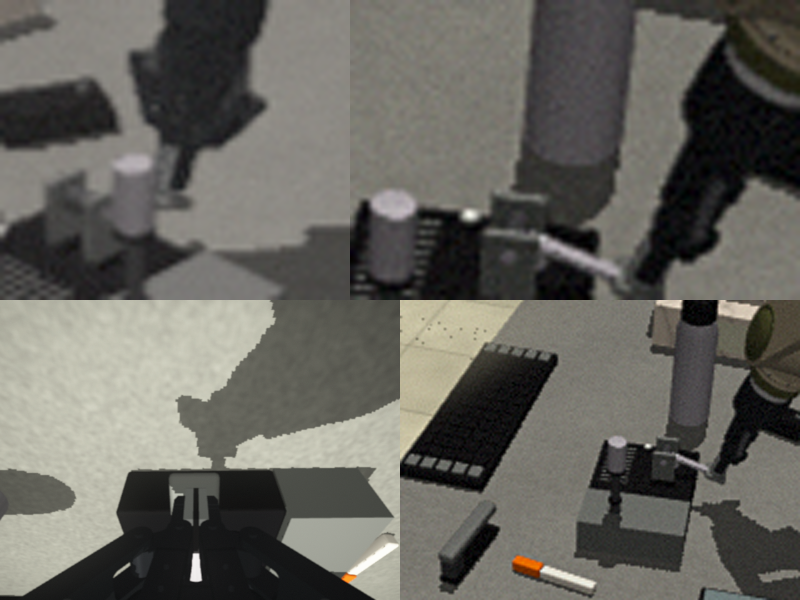

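Call:
drive_tool --commands "0 0 -0.02 0 0 0 0;0 0 0 0 0 0 0;0 0 0 0 0 0 0"

```text
time_s: 17.57
eef_pos: [467.2, -244.2, 76.4]
ee_rot: [0.177, -0.046, 0.983, 0.01]
force: [0.9, 0.0, 5.2]
grip_width: 0.001
grip_force: 2.3
```

Call:
drive_tool --commands "0 0 -0.013 0 0 0 0;0 0 0 0 0 0 0;0 0 0 0 0 0 0"

```text
time_s: 17.82
eef_pos: [467.4, -244.1, 75.3]
ee_rot: [0.178, -0.046, 0.983, 0.01]
force: [0.8, 0.7, 6.9]
grip_width: -0.003
grip_force: 2.7
```

```bash
python3 - <<'E'
from h import *
F=[]
for i in range(8):
    capture('side'); F.append(sense()['force'])
print(np.mean(F,0),np.std(F,0),sense()['eef_pos'])
E
```

```text
[1.16418102 0.26987959 6.1773911 ] [0.45379053 0.47015519 0.55176861] [ 467.33540464 -244.175436     75.33969567]
```

```bash
python3 -c "
from rig import *
print(finish_job())"
```

```text
the job is handed in; nothing more can be done
None
```

The microphone is standing in the socket and released, and the talk lever is held at about the third notch (about 6–7 N against its spring); the job is handed in. Camera position and the contact force both indicate the mic is fully home, though I didn't press on its head to confirm.

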